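Tip the round-holed plate up against the fence

TASK

Two aluminium instrument base plates lie sloping on the inspection rest. Tip up the one with the large round hole in its middle: push its raised edge towards the fence so that it pivots on its lower edge, which stays down on the board, until the plate stands upright, leaning flat against the fence. Leave the slotted plate lying as it is.

Things in the scene. Friction and masses are not known exactly. Their poses are not given: they have to be found in the camera images.
- rest: Fixed; plywood board 8 mm thick (x -100..+55 mm, 290 mm long); grey fence 280 mm long, its top 87 mm above the bench, raked back 10 degrees from vertical; round steel bar 14 mm thick parallel to it, axis at x = -80 mm, top 38 mm above the bench, between end blocks 41 mm tall. Origin on the bench, straight below the line where fence face and board top meet. x from bar to fence, y along fence, z up.
- plate_round: Plate to tip: aluminium, 120x84x8 mm, 0.15-0.3 kg, 36 mm round hole in its middle, four 8 mm corner holes. Origin: centre of underside; x along the length to the lower edge, y along the width, z out of the top face. Loose, 24 degrees sloped: lower edge on the board 10 mm short of the fence, parallel to it; raised edge juts past the bar. Pushed there it slides to the fence, then pivots.
- plate_round_foot (a point): Middle of the lower edge of the round-holed plate, on the underside (plate x = +60 mm).
- plate_round_near (a point): Middle of the raised edge of the round-holed plate, on the underside (plate x = -60 mm); at the start about 57 mm above the bench and 120 mm from the foot of the fence.
- plate_slot: The plate to leave lying: same size, metal and axes, but with a 14 x 56 mm slot across its middle instead of the round hole. It lies next to the other on the same rest, about 50 mm between them; which is on the left varies.

How it is judged (in metres and radians):
At the end, for the whole second after the job is handed in: The round-holed plate stands still on its lower edge on the board, within 20 degrees of vertical and leaning back, lower edge within 30 mm of the fence's foot and parallel to the fence within 10 degrees; the slotted plate still lies on the bar, moved less than 20 mm (angle between plate_round's own x axis and vertical above 2.8 rad and angle between the y axis of plate_round and the y axis of rest, either way round below 0.175 rad and x of plate_round_foot in the frame of rest between -0.03 and 0.01 m and x of plate_round_near in the frame of rest above -0.006 m and z of plate_round_foot in the frame of rest below 0.025 m and contact force between plate_round and rest above 0.3 N and linear speed of plate_round below 0.02 m/s and distance of plate_slot from where it was at the start of the episode below 0.02 m and angle between the z axis of plate_slot and the z axis of rest, either way round below 0.61 rad); the robot touches nothing.
It fails at once if the lower edge of the round-holed plate is lifted more than 25 mm off the board (z of plate_round_foot in the frame of rest above 0.033 m).
It fails at once if the slotted plate is tipped up (angle between the z axis of plate_slot and the z axis of rest, either way round above 0.79 rad).
It also fails if it takes over 35 s, if anything falls off the work surface, if the arm or the gripper's body presses on something with over 40 N, if the wrist force passes 120 N, or if a joint passes its speed limit or range.

ROBOT

A 6-joint arm with a two-finger parallel gripper is mounted at the origin on a cart in front of the work surface, level with it; the furniture and walls round the work are solid. World frame = base frame: x ahead of the robot, y to its left, z up, the work surface at z = 0. Lengths are in mm, angles in rad, forces in N, time in s.
With the tool pointing down it reaches from about 275 to 1000 mm from the base axis. Payload 8.4 kg.
Tool frame: the origin (TCP) lies at the very end of the fingers, on their centre line; the grasp point (between the pads) lies 19 mm behind it (r.tcp_to_grasp is the distance from the TCP to the grasp point, in mm); z points along the fingers, y is the line along which they close (so a half turn about z gives the same grasp; the last joint's range is limited). The gripper opens to 85 mm and grips with 20 to 120 N. Pads are 22 mm wide; open, the fingers measure 114 mm over their backs; the gripper's body (76 mm by 85 mm) begins 54 mm behind the grasp point. The pads swing forward as they close: fully open they stand 13 mm farther back than shut.
Start: joints at [-1.215, 0.353, 1.633, -0, 1.155, -0.002], TCP at [218.883, -585.421, 231.281] pointing down, gripper open.
Joint ranges: [-2.63, 2.63], [-0.92, 2.1], [0.06, 2.66], [-1.3, 4.44], [0, 2.69], [-3.02, 3.02]. Speed limits (rad/s): [2.22, 2.22, 2.79, 3.14, 3.14, 3.14].

INTERFACE

Orientations are given as [roll, pitch, yaw] about the fixed x, y, z axes, in that order (R = Rz(yaw) Ry(pitch) Rx(roll)).
In Python, from rig import r gives the robot as it stands. The module is installed in compiled form; this text tells all that it offers.
- The arm moves only by the tool play_rows, never from a script. Its argument "rows" is a list of rows, each an object with "dp": the shift along the tool's x, y, z in units of 40 mm (1.0 is 40 mm), a list of three; "turn": the turn, a rotation vector about the tool's x, y, z in units of 6 degrees (1.0 is 6 degrees), a list of three; "fingers": the closure, from 0 (fully open) to 1 (shut). In form: [{"dp": [tx, ty, tz], "turn": [wx, wy, wz], "fingers": fingers}, ...]. A call has 1 to 5 rows; each row shifts and turns the commanded pose from where the row before left it, along the tool's axes as they then stand; what a row does not reach is not made up. A row lasts 1/12 s, in which the tool goes at most 41.7 mm and 7.16 degrees, less where a joint would pass 70% of its speed; a pose out of reach is approached as far as the arm can. A call is refused whole if a number of a shift passes 1 or a number of a turn 1, either way. A call with a gripper value outside its range is refused whole. The fingers move at their own pace and stop on an object; "force" is the grip in N (left out, the last holds). Time passes only in rows, so rows that do not move let the fingers close. It gives the time, the measured TCP pose, the force, the opening and the grip force at its end, in the units of the state.
- r.sense(): the state, without advancing time (a new reading comes with each control period).
- r.grab_frame(name): name is "scene" or "top" or "wrist"; returns a dict with "pixels" (384x512x3 uint8, red, green, blue), "fx", "fy", "cx", "cy" (pixels), "pose" (4x4, takes a point from camera to world coordinates). Camera axes: x right, y down, z forward; pixel columns grow to the right and rows downward; lengths in mm; the calibration is good to about 2 mm. A picture is of the moment at which its call begins. There is no depth.
- r.sign_off(): hands the job in; it is judged then, once.
The state is a dict: "clock": time; "qpos": joint angles; "qvel": joint speeds; "joint_efforts": joint torques, N m; "eef_pos": TCP position; "tcp_rot": TCP orientation; "contact_force": force on the tool from outside, world axes, zero at the start; "wrist_torque": the same for the moment, N m; "opening": opening from 0.0 (shut) to 1.0 (fully open); "grasp_force": force on a finger pad.
Only numpy, scipy, OpenCV 4.12 (cv2) and the standard library are available. Lean on these libraries where they do the work, as an engineer would, in place of code of your own. Each camera call takes 0.05 s, during which the arm holds its last target. There are 200 camera calls.

## Working session

There is one attempt and no reset: what is moved stays moved. The work goes in short steps, Python scripts to look and compute and a tool call to move; the robot and the scene stay as the last step left them, time stands still between calls to the robot, and variables do not carry over. Pictures are saved under pics/ and viewed, at most 10 in all, crops included, and the job is handed in when it is done.

Besides the shell and the picture viewer there is one more tool, called after "Call:" as a command line: name --argument value ..., lists and objects as JSON in quotes. play_rows: Moves the arm, as the interface text tells. Its arguments: {"type":"object","properties":{"rows":{"type":"array"},"force":{"type":"number"}},"required":["rows"]}

```bash
mkdir -p pics; python3 - <<'E'
from rig import r
import cv2,numpy as np,pickle
d={}
for n in("scene","top"):
    f=r.grab_frame(n);d[n]=f
    cv2.imwrite(f"pics/{n}0.png",f["pixels"][:,:,::-1]);print(n,f["fx"],f["fy"],f["cx"],f["cy"],np.round(f["pose"],3).tolist())
pickle.dump(d,open("f0.pkl","wb"))
s=r.sense();print(s)
E
```

```text
scene 426.884122092287 426.884122092287 260.4610261684443 193.48438077158667 [[-0.775, -0.433, 0.461, 169.012], [-0.632, 0.55, -0.546, 527.026], [-0.017, -0.714, -0.7, 648.446], [0.0, 0.0, 0.0, 1.0]]
top 392.05215411187527 392.05215411187527 252.94203488819358 185.02708098221657 [[-0.027, -0.984, 0.177, 401.852], [-0.999, 0.034, 0.036, 59.454], [-0.042, -0.176, -0.984, 916.678], [0.0, 0.0, 0.0, 1.0]]
{'clock': 0.1, 'qpos': array([-1.21539416e+00,  3.53585343e-01,  1.63405440e+00, -1.61573827e-05,
        1.15522554e+00, -2.39976357e-03]), 'qvel': array([-0.00078311, -0.00239369, -0.00134481,  0.00198316, -0.00048918,
        0.00034231]), 'joint_efforts': array([ 8.85851859e-04, -6.06360483e+01, -3.42825723e+01,  3.01275122e-05,
        3.96266652e-03,  1.66266318e-06]), 'eef_pos': array([ 218.72971372, -585.01343857,  230.63502851]), 'tcp_rot': array([-3.14031999e+00,  1.17198074e-05,  3.57808470e-01]), 'contact_force': array([-0.45772323, -0.71067646, -0.50265627]), 'wrist_torque': array([ 0.01324237, -0.00513529,  0.01914208]), 'grasp_force': 0.0, 'opening': 1.0003684901049597}
```

View pics/scene0.png

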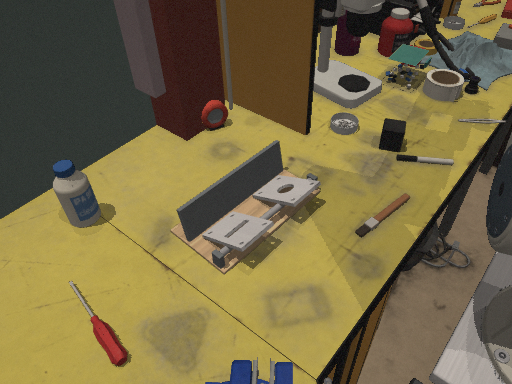

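View pics/top0.png

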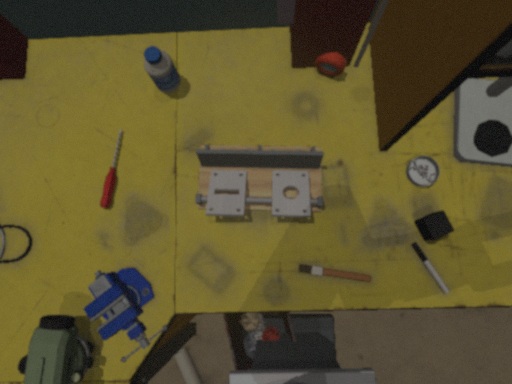

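The scene view shows the rest, with the round-holed plate on the far right (hole near (286,187)). The top view shows the fence along row ~158, cols 198–322. The round-holed plate is at about (291,194) and the slotted one at about (227,193). Next I measure corners from the top view.

```bash
cat > h.py <<'E'
import numpy as np
def ray(f,u,v):
    P=f["pose"];d=P[:3,:3]@np.array([(u-f["cx"])/f["fx"],(v-f["cy"])/f["fy"],1]);return P[:3,3],d
def onz(f,u,v,z):
    o,d=ray(f,u,v);return o+d*(z-o[2])/d[2]
def proj(f,p):
    P=f["pose"];c=P[:3,:3].T@(np.asarray(p,float)-P[:3,3]);return np.array([f["fx"]*c[0]/c[2]+f["cx"],f["fy"]*c[1]/c[2]+f["cy"]])
E
python3 - <<'E'
import pickle,cv2,numpy as np
from h import *
f=pickle.load(open("f0.pkl","rb"))["top"];im=f["pixels"]
hsv=cv2.cvtColor(im,cv2.COLOR_RGB2HSV)
m=((hsv[:,:,1]<40)&(hsv[:,:,2]>120)).astype(np.uint8)*255
m[:140]=0;m[230:]=0;m[:,:190]=0;m[:,335:]=0
m2=cv2.morphologyEx(m,cv2.MORPH_OPEN,np.ones((9,9)) if 0 else np.ones((5,5)))
cs,h=cv2.findContours(m2,cv2.RETR_EXTERNAL,cv2.CHAIN_APPROX_NONE)
for c in cs:
    if cv2.contourArea(c)<300: continue
    b=cv2.boxPoints(cv2.minAreaRect(c));print(cv2.contourArea(c),np.round(b,1).tolist())
    for p in b:
        z=15 if p[1]<190 else 64
        print(np.round(p,1),np.round(onz(f,*p,z),1))
b=im[140:230,190:335]
# fence top: dark strip
for u in(205,260,315):print(u,[int(x) for x in im[142:175,u].mean(1)])
print([int(x) for x in im[156,190:206].mean(1)],[int(x) for x in im[156,315:330].mean(1)])
cv2.imwrite("pics/topc.png",cv2.resize(b[:,:,::-1],None,fx=5,fy=5,interpolation=cv2.INTER_CUBIC))
E
```

```text
205 [86, 90, 86, 80, 85, 83, 80, 75, 78, 78, 69, 60, 46, 41, 40, 41, 36, 41, 40, 40, 43, 42, 44, 47, 68, 88, 100, 106, 107, 104, 99, 98, 102]
260 [97, 95, 91, 82, 77, 73, 75, 71, 72, 76, 75, 70, 60, 44, 38, 39, 40, 37, 42, 40, 36, 40, 42, 40, 45, 58, 81, 92, 96, 101, 102, 101, 105]
315 [96, 97, 96, 91, 88, 89, 93, 88, 84, 81, 75, 75, 68, 54, 45, 42, 44, 42, 40, 38, 45, 42, 41, 41, 40, 43, 58, 76, 86, 95, 96, 100, 103]
[89, 89, 90, 91, 91, 91, 87, 71, 56, 40, 41, 43, 43, 43, 43, 40] [45, 44, 45, 47, 46, 46, 47, 60, 80, 89, 93, 94, 95, 96, 94]
```

View pics/topc.png

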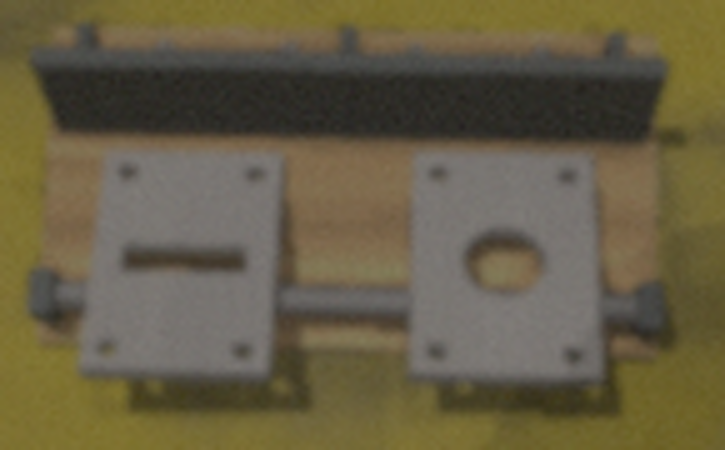

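The crop shows the round-holed plate with its lower corners near crop (413,153) and (593,155), raised corners near (410,376) and (602,378), and the hole at (505,262). The fence foot line runs from (60,132) to (640,138).

```bash
python3 - <<'E'
import pickle,numpy as np
from h import *
f=pickle.load(open("f0.pkl","rb"))["top"]
def p(n,u,v,z):
    q=onz(f,190+u/5,140+v/5,z);print(n,np.round(q,1));return q
a=p("footL",60,132,8);b=p("footR",640,138,8)
p("fTopL",35,65,87);p("fTopR",665,70,87)
l1=p("lowL",413,153,15);l2=p("lowR",593,155,15)
r1=p("raisL",410,376,64);r2=p("raisR",602,378,64)
p("hole",505,262,40)
s1=p("sL",80,373,64);s2=p("sR",270,375,64)
d=b-a;print("len",np.linalg.norm(d),"yaw",np.degrees(np.arctan2(d[0],-d[1])))
print(np.linalg.norm(l1-l2),np.linalg.norm(r1-r2),np.linalg.norm((r1+r2-l1-l2)/2))
E
```

```text
footL [614.7 213.5   8. ]
footR [601.7 -61.7   8. ]
fTopL [626.8 211.   87. ]
fTopR [614.1 -63.6  87. ]
lowL [596.8  45.5  15. ]
lowR [592.9 -38.5  15. ]
raisL [487.1  51.2  64. ]
raisR [483.6 -31.9  64. ]
hole [539.7   6.3  40. ]
sL [492.9 195.6  64. ]
sR [489.4 112.2  64. ]
len 275.48965894019744 yaw -2.691697287032452
84.11465992022902 83.14143949110267 120.11444951408758
```

Call:
play_rows --rows '[{"dp": [0.63, -0.75, 0.12], "turn": [0, 0, 0], "fingers": 1}, {"dp": [0.63, -0.75, 0.12], "turn": [0, 0, 0], "fingers": 1}, {"dp": [0.63, -0.75, 0.12], "turn": [0, 0, 0], "fingers": 1}, {"dp": [0.63, -0.75, 0.12], "turn": [0, 0, 0], "fingers": 1}, {"dp": [0.63, -0.75, 0.12], "turn": [0, 0, 0], "fingers": 1}]'

```text
clock: 0.52
eef_pos: [284.3, -398.9, 206.7]
tcp_rot: [-3.141, 0.0, 0.357]
contact_force: [0.9, 0.1, 0.2]
opening: 0.3
grasp_force: 0.0
```

Call:
play_rows --rows '[{"dp": [0.63, -0.75, 0.12], "turn": [0, 0, 0], "fingers": 1}, {"dp": [0.63, -0.75, 0.12], "turn": [0, 0, 0], "fingers": 1}, {"dp": [0.63, -0.75, 0.12], "turn": [0, 0, 0], "fingers": 1}, {"dp": [0.63, -0.75, 0.12], "turn": [0, 0, 0], "fingers": 1}, {"dp": [0.63, -0.75, 0.12], "turn": [0, 0, 0], "fingers": 1}]'

```text
clock: 0.93
eef_pos: [349.8, -214.3, 183.0]
tcp_rot: [3.142, -0.0, 0.357]
contact_force: [0.9, -0.2, 0.3]
opening: 0.002
grasp_force: 0.0
```

Call:
play_rows --rows '[{"dp": [0.63, -0.75, 0.12], "turn": [0, 0, 0], "fingers": 1}, {"dp": [0.63, -0.75, 0.12], "turn": [0, 0, 0], "fingers": 1}, {"dp": [0.63, -0.75, 0.12], "turn": [0, 0, 0], "fingers": 1}, {"dp": [0.63, -0.75, 0.12], "turn": [0, 0, 0], "fingers": 1}, {"dp": [0.4, -0.75, 0], "turn": [0, 0, 0], "fingers": 1}]'

```text
clock: 1.35
eef_pos: [407.5, -32.6, 163.6]
tcp_rot: [-3.142, -0.0, 0.358]
contact_force: [1.3, 0.5, -0.0]
opening: 0.001
grasp_force: 0.0
```

Call:
play_rows --rows '[{"dp": [0, 0, 0], "turn": [0, 0, 0.97], "fingers": 1}, {"dp": [0, 0, 0], "turn": [0, 0, 0.97], "fingers": 1}, {"dp": [0, 0, 0], "turn": [0, 0, 0.97], "fingers": 1}, {"dp": [0, 0, 0], "turn": [0, 0, 0.97], "fingers": 1}, {"dp": [0, 0, 0], "turn": [0, 1, 0], "fingers": 1}]'

```text
clock: 1.77
eef_pos: [409.8, -34.8, 164.5]
tcp_rot: [-3.141, -0.105, -0.054]
contact_force: [-0.2, 0.6, 1.3]
opening: -0.001
grasp_force: 0.0
```

Call:
play_rows --rows '[{"dp": [0, 0, 0], "turn": [0, 1, 0], "fingers": 1}, {"dp": [0, 0, 0], "turn": [0, 1, 0], "fingers": 1}, {"dp": [0, 0, 0], "turn": [0, 1, 0], "fingers": 1}, {"dp": [0, 0, 0], "turn": [0, 1, 0], "fingers": 1}, {"dp": [0, 0, 0], "turn": [0, 0, 0], "fingers": 1}]'

```text
clock: 2.18
eef_pos: [402.1, -34.5, 161.7]
tcp_rot: [3.141, -0.523, -0.049]
contact_force: [-1.6, 0.5, -1.6]
opening: 0.005
grasp_force: 0.0
```

```bash
python3 - <<'E'
from rig import r
import cv2,numpy as np
a=[r.grab_frame(n)["pixels"][:,:,::-1] for n in("scene","wrist")]
cv2.imwrite("pics/pre.png",np.hstack([cv2.resize(a[0][100:310,130:410],(400,300)),cv2.resize(a[1],(400,300))]))
s=r.sense();print(s["clock"],s["qpos"].round(2),s["eef_pos"].round(1),s["tcp_rot"].round(3),s["contact_force"])
E
```

```text
2.2833 [-0.12 -0.11  2.49  0.14  0.25  1.37] [405.9 -34.6 163.7] [-3.141 -0.52  -0.049] [0.06544028 0.31432309 0.41132899]
```

View pics/pre.png

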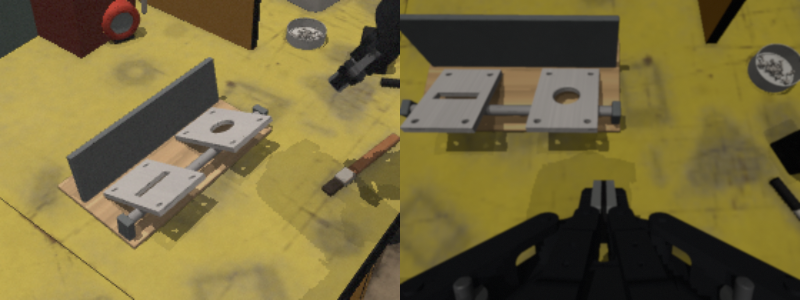

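The left half (scene) shows the plates undisturbed, with the gripper clear at upper right. The right half (wrist) shows the closed fingers at (600,185) in front of the round-holed plate, whose hole is at (567,95). The measurements agree. j5 is low, so I'll ease the tilt to 20° and go down in front of the raised edge.

Call:
play_rows --rows '[{"dp": [0, -0.3, 0], "turn": [0, -0.83, 0], "fingers": 1}, {"dp": [0, -0.3, 0], "turn": [0, -0.83, 0], "fingers": 1}, {"dp": [-0.07, -0.2, 0.7], "turn": [0, 0, 0], "fingers": 1}, {"dp": [-0.07, -0.2, 0.7], "turn": [0, 0, 0], "fingers": 1}, {"dp": [-0.07, -0.2, 0.7], "turn": [0, 0, 0], "fingers": 1}]'

```text
clock: 2.7
eef_pos: [433.5, 12.8, 82.5]
tcp_rot: [3.141, -0.351, -0.048]
contact_force: [0.4, -0.3, 0.2]
opening: 0.002
grasp_force: 0.0
```

Call:
play_rows --rows '[{"dp": [-0.07, 0, 0.9], "turn": [0, 0, 0], "fingers": 1}, {"dp": [0, 0, 0], "turn": [0, 0, 0], "fingers": 1}]'

```text
clock: 2.87
eef_pos: [438.5, 11.8, 40.0]
tcp_rot: [3.139, -0.335, -0.046]
contact_force: [-2.1, -0.7, -0.1]
opening: -0.002
grasp_force: 0.0
```

```bash
python3 - <<'E'
from rig import r
s=r.sense();print(s["clock"],s["qpos"].round(2),s["eef_pos"].round(1),s["tcp_rot"].round(3),s["contact_force"])
E
```

```text
2.8667 [ 0.05  0.3   2.4  -0.32  0.11  1.98] [438.5  11.8  40. ] [ 3.139 -0.335 -0.046] [-2.06508871 -0.66980226 -0.06372152]
```

Wrist is near j5 = 0, so I'll reduce the tilt to about 8°, then approach.

Call:
play_rows --rows '[{"dp": [0, 0, 0], "turn": [0, -0.95, 0], "fingers": 1}, {"dp": [0, 0, 0], "turn": [0, -0.95, 0], "fingers": 1}, {"dp": [0.35, 0, 0.05], "turn": [0, 0, 0], "fingers": 1}, {"dp": [0.35, 0, 0.05], "turn": [0, 0, 0], "fingers": 1}, {"dp": [0, 0, 0], "turn": [0, 0, 0], "fingers": 1}]'

```text
clock: 3.28
eef_pos: [473.2, 8.5, 51.1]
tcp_rot: [3.137, -0.177, -0.05]
contact_force: [-0.1, -0.5, 0.9]
opening: -0.003
grasp_force: 0.0
```

```bash
python3 - <<'E'
from rig import r
import cv2,numpy as np
a=[r.grab_frame(n)["pixels"][:,:,::-1] for n in("scene","wrist")]
cv2.imwrite("pics/con.png",np.hstack([cv2.resize(a[0][130:280,210:410],(400,300)),cv2.resize(a[1],(400,300))]))
s=r.sense();print(s["clock"],s["qpos"].round(2),s["eef_pos"].round(1),s["tcp_rot"].round(3),s["contact_force"])
E
```

```text
3.3833 [ 0.03  0.33  2.22 -0.05  0.42  1.69] [469.    8.4  49.6] [ 3.136 -0.173 -0.05 ] [-0.47524052 -0.44219384  0.0906179 ]
```

View pics/con.png

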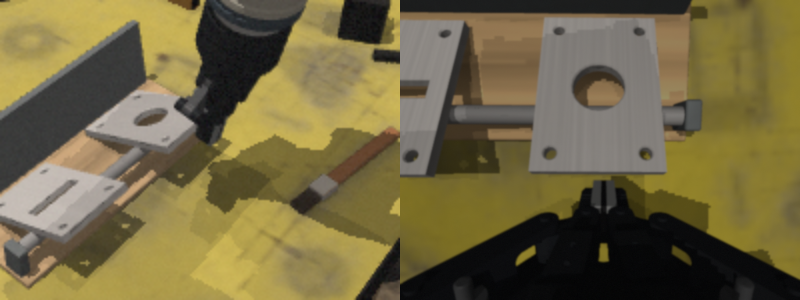

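The wrist view shows the fingers at (603,190), centred on the plate's raised edge (row 172, cols 530–665). Next I lower by 9 mm and push forward to slide the plate to the fence.

Call:
play_rows --rows '[{"dp": [0, 0, 0.24], "turn": [0, 0, 0], "fingers": 1}, {"dp": [0.1, 0, 0.02], "turn": [0, 0, 0], "fingers": 1}, {"dp": [0.1, 0, 0.02], "turn": [0, 0, 0], "fingers": 1}, {"dp": [0.1, 0, 0.02], "turn": [0, 0, 0], "fingers": 1}, {"dp": [0, 0, 0], "turn": [0, 0, 0], "fingers": 1}]'

```text
clock: 3.8
eef_pos: [482.6, 7.5, 38.3]
tcp_rot: [3.136, -0.172, -0.05]
contact_force: [-0.6, -0.2, -0.8]
opening: -0.002
grasp_force: 0.5
```

Call:
play_rows --rows '[{"dp": [0.1, 0, 0.02], "turn": [0, 0, 0], "fingers": 1}, {"dp": [0, 0, 0], "turn": [0, 0, 0], "fingers": 1}]'

```text
clock: 3.97
eef_pos: [482.5, 7.3, 36.9]
tcp_rot: [3.136, -0.165, -0.05]
contact_force: [-9.0, 2.4, 2.4]
opening: -0.0
grasp_force: 4.1
```

```bash
python3 - <<'E'
from rig import r
import cv2,numpy as np
a=[r.grab_frame(n)["pixels"][:,:,::-1] for n in("scene","wrist")]
cv2.imwrite("pics/con2.png",np.hstack([cv2.resize(a[0][130:280,210:410],(400,300)),cv2.resize(a[1],(400,300))]))
s=r.sense();print(s["clock"],s["qpos"].round(2),s["eef_pos"].round(1),s["tcp_rot"].round(3),s["contact_force"])
E
```

```text
4.0667 [ 0.03  0.38  2.19 -0.05  0.41  1.69] [482.5   7.3  37. ] [ 3.136 -0.166 -0.05 ] [-9.38681663  1.381299    2.57362785]
```

View pics/con2.png

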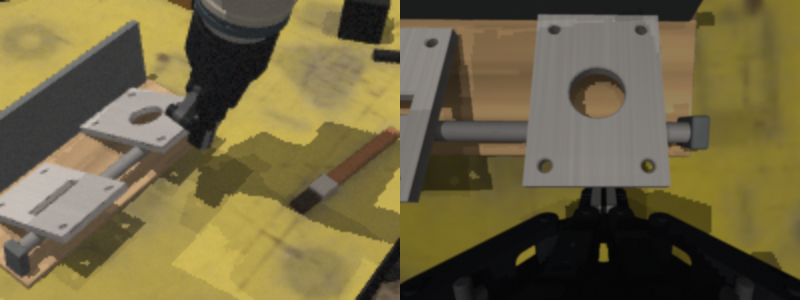

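The foot now touches the fence with 9 N of push, and the plate is still square to it. Next I follow the arc upward.

Call:
play_rows --rows '[{"dp": [0.12, 0, -0.16], "turn": [0, 0, 0], "fingers": 1}, {"dp": [0.12, 0, -0.16], "turn": [0, 0, 0], "fingers": 1}, {"dp": [0.14, 0, -0.15], "turn": [0, 0, 0], "fingers": 1}, {"dp": [0.14, 0, -0.15], "turn": [0, 0, 0], "fingers": 1}, {"dp": [0, 0, 0], "turn": [0, 0, 0], "fingers": 1}]'

```text
clock: 4.48
eef_pos: [501.5, 6.7, 66.7]
tcp_rot: [3.136, -0.171, -0.05]
contact_force: [-3.2, -0.4, 2.9]
opening: 0.003
grasp_force: 1.6
```

```bash
python3 - <<'E'
from rig import r
import cv2,numpy as np
a=[r.grab_frame(n)["pixels"][:,:,::-1] for n in("scene","wrist")]
cv2.imwrite("pics/con3.png",np.hstack([cv2.resize(a[0][130:280,210:410],(400,300)),cv2.resize(a[1],(400,300))]))
s=r.sense();print(s["clock"],s["qpos"].round(2),s["eef_pos"].round(1),s["tcp_rot"].round(3),s["contact_force"])
E
```

```text
4.5833 [ 0.02  0.34  2.15 -0.04  0.49  1.68] [501.7   6.7  66.2] [ 3.136 -0.172 -0.05 ] [-4.52981993  0.47567565  3.31498287]
```

View pics/con3.png

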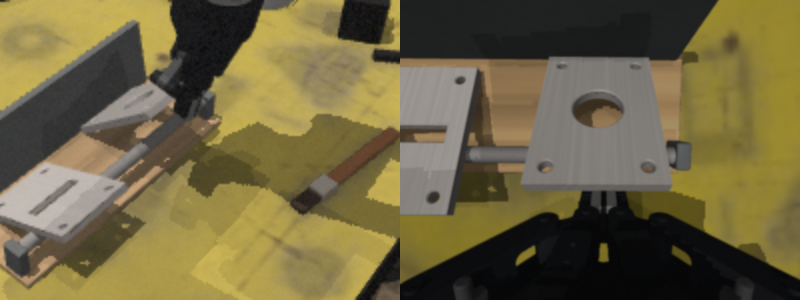

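The plate has tipped to about 40°, its foot is at the fence, and the slotted plate hasn't moved. Continuing along the arc.

Call:
play_rows --rows '[{"dp": [0.21, 0, -0.15], "turn": [0, 0, 0], "fingers": 1}, {"dp": [0.21, 0, -0.15], "turn": [0, 0, 0], "fingers": 1}, {"dp": [0.22, 0, -0.11], "turn": [0, 0, 0], "fingers": 1}, {"dp": [0.22, 0, -0.11], "turn": [0, 0, 0], "fingers": 1}, {"dp": [0, 0, 0], "turn": [0, 0, 0], "fingers": 1}]'

```text
clock: 5.0
eef_pos: [536.4, 5.2, 94.6]
tcp_rot: [3.136, -0.178, -0.05]
contact_force: [0.5, 0.7, 0.6]
opening: -0.001
grasp_force: 0.3
```

Call:
play_rows --rows '[{"dp": [0.24, 0, -0.07], "turn": [0, 0, 0], "fingers": 1}, {"dp": [0.24, 0, -0.07], "turn": [0, 0, 0], "fingers": 1}, {"dp": [0, 0, 0], "turn": [0, 0, 0], "fingers": 1}]'

```text
clock: 5.25
eef_pos: [553.4, 4.3, 102.6]
tcp_rot: [3.136, -0.176, -0.05]
contact_force: [-0.5, -0.2, 0.5]
opening: -0.002
grasp_force: 0.0
```

```bash
python3 - <<'E'
from rig import r
import cv2,numpy as np
a=[r.grab_frame(n)["pixels"][:,:,::-1] for n in("scene","wrist")]
cv2.imwrite("pics/con4.png",np.hstack([cv2.resize(a[0][130:280,210:410],(400,300)),cv2.resize(a[1],(400,300))]))
s=r.sense();print(s["clock"],s["qpos"].round(2),s["eef_pos"].round(1),s["tcp_rot"].round(3),s["contact_force"])
E
```

```text
5.35 [ 0.02  0.33  2.03 -0.03  0.61  1.66] [551.    4.3 101.5] [ 3.136 -0.173 -0.05 ] [-0.27497491 -0.37307551  0.36092441]
```

View pics/con4.png

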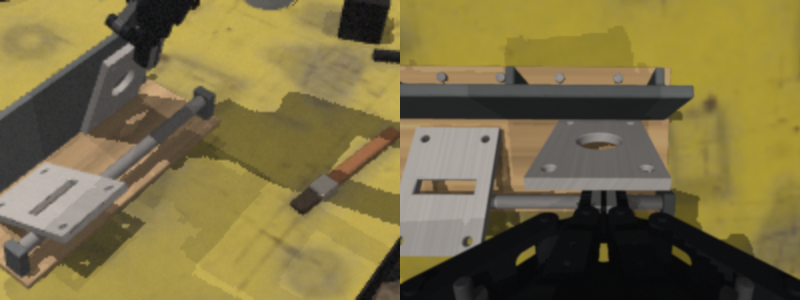

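The plate stands at about 70°. Next I push gently forward, past vertical.

Call:
play_rows --rows '[{"dp": [0.24, 0, -0.01], "turn": [0, 0, 0], "fingers": 1}, {"dp": [0.22, 0, 0.02], "turn": [0, 0, 0], "fingers": 1}, {"dp": [0.2, 0, 0.02], "turn": [0, 0, 0], "fingers": 1}, {"dp": [0.15, 0, 0.02], "turn": [0, 0, 0], "fingers": 1}, {"dp": [0, 0, 0], "turn": [0, 0, 0], "fingers": 1}]'

```text
clock: 5.77
eef_pos: [584.6, 2.7, 105.2]
tcp_rot: [3.136, -0.174, -0.05]
contact_force: [0.3, -0.3, -0.4]
opening: 0.003
grasp_force: 0.0
```

Call:
play_rows --rows '[{"dp": [0.1, 0, 0.02], "turn": [0, 0, 0], "fingers": 1}, {"dp": [0.1, 0, 0.02], "turn": [0, 0, 0], "fingers": 1}, {"dp": [0.1, 0, 0.02], "turn": [0, 0, 0], "fingers": 1}, {"dp": [0, 0, 0], "turn": [0, 0, 0], "fingers": 1}]'

```text
clock: 6.1
eef_pos: [595.8, 2.1, 104.7]
tcp_rot: [3.136, -0.173, -0.05]
contact_force: [-0.0, 0.1, -0.2]
opening: -0.006
grasp_force: 0.0
```

```bash
python3 - <<'E'
from rig import r
import cv2,numpy as np
a=[r.grab_frame(n)["pixels"][:,:,::-1] for n in("scene","wrist")]
cv2.imwrite("pics/con5.png",np.hstack([cv2.resize(a[0][130:280,210:410],(400,300)),cv2.resize(a[1],(400,300))]))
s=r.sense();print(s["clock"],s["qpos"].round(2),s["eef_pos"].round(1),s["tcp_rot"].round(3),s["contact_force"])
E
```

```text
6.2 [ 0.01  0.38  1.93 -0.03  0.65  1.65] [594.9   2.1 104.6] [ 3.136 -0.172 -0.05 ] [-0.32281869 -0.43444289 -0.5595719 ]
```

View pics/con5.png

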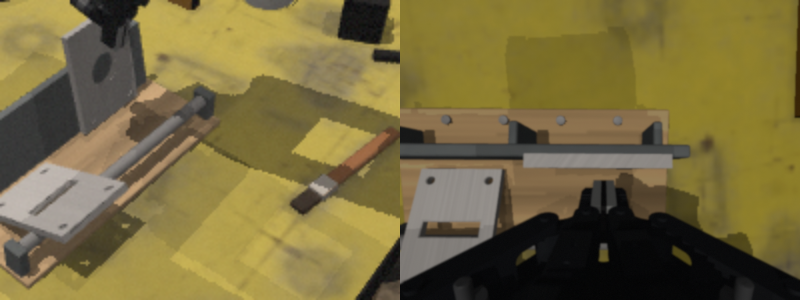

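The plate is upright and leaning on the fence (wrist view: only its top edge shows, cols 523–672 at row 160), and there is no contact force. Retreating.

Call:
play_rows --rows '[{"dp": [-0.4, 0, -0.1], "turn": [0, 0, 0], "fingers": 1}, {"dp": [-0.8, 0, -0.3], "turn": [0, 0, 0], "fingers": 1}, {"dp": [-0.8, 0, -0.5], "turn": [0, 0, 0], "fingers": 1}, {"dp": [-0.8, 0, -0.5], "turn": [0, 0, 0], "fingers": 1}, {"dp": [-0.5, 0, -0.5], "turn": [0, 0, 0], "fingers": 1}]'

```text
clock: 6.62
eef_pos: [447.6, 9.7, 156.0]
tcp_rot: [3.136, -0.168, -0.05]
contact_force: [-0.3, -0.9, 0.9]
opening: -0.001
grasp_force: 0.0
```

Call:
play_rows --rows '[{"dp": [0, 0, 0], "turn": [0, 0, 0], "fingers": 1}, {"dp": [0, 0, 0], "turn": [0, 0, 0], "fingers": 1}]'

```text
clock: 6.78
eef_pos: [451.8, 9.8, 157.9]
tcp_rot: [3.136, -0.175, -0.05]
contact_force: [0.9, -0.0, 0.7]
opening: 0.001
grasp_force: 0.0
```

```bash
python3 - <<'E'
from rig import r
import cv2,numpy as np
a=[r.grab_frame(n)["pixels"][:,:,::-1] for n in("scene","wrist")]
cv2.imwrite("pics/end.png",np.hstack([cv2.resize(a[0][130:280,160:360],(400,300)),cv2.resize(a[1],(400,300))]))
s=r.sense();print(s["clock"],s["eef_pos"].round(1),s["contact_force"])
E
```

```text
6.8833 [453.    9.7 157.1] [0.03808283 0.85692111 1.06563479]
```

View pics/end.png

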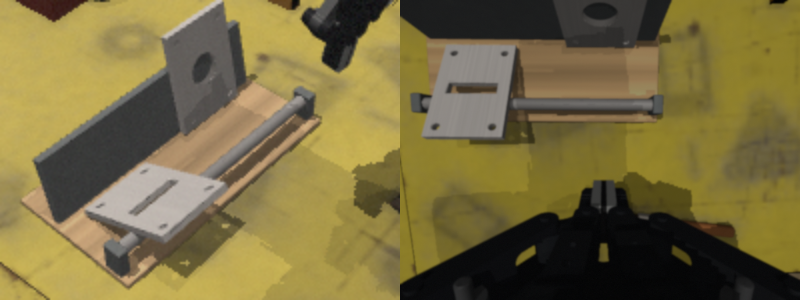

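The round-holed plate stands flat against the fence: in the left half its hole is at (205,68), and its foot is at the fence. The slotted plate is unmoved and the gripper is clear, so I'm handing in.

```bash
python3 -c "
from rig import r
print(r.sign_off())"
```

```text
the job is handed in; nothing more can be done
None
```

I tipped the round-holed plate up and left it leaning flat against the fence, with the slotted plate still lying in place and the gripper clear; the job was handed in at about 7 s, and no verdict came back.

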